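# Turn the trolley wheel until its valve is at the top

## Task

The trolley wheel on the bench stand is about to be pumped up: push it round by its spokes, spoke after spoke, until the valve stem stands at the very top of the wheel, straight above the hub, and leave it at rest there. Push gently with closed fingertips: do not grip or pinch anything, do not spin the wheel, do not press on the valve stem, and leave the loose things round the stand where they are.

Things in the scene. Friction and masses are not known exactly. Their poses are not given: they have to be found in the camera images.
- stand: Grey wheel stand fixed to the bench, 352 mm wide, 260 deep. Origin: on the bench straight below the hub; x away from the robot, y left, z up. The wheel leans back 45 degrees, top away from the robot: in the stand's frame its face normal is (-0.707, 0, 0.707), the way to its top (0.707, 0, 0.707). Sheet cheeks stand 167 to 173 mm left and right of the hub, up to 170 mm high.
- hub (a point): Centre of the wheel: on its axle, in its middle plane, 155 mm above the bench, fixed to the stand.
- bar (a point): Middle of the flat level dark steel bar, 22 mm wide, 8 thick, that crosses the wheel's front through the hub from cheek to cheek. This point lies 26 mm in front of the wheel's middle plane; the bar's face 30 mm, the hub nut 35 mm. A like bar runs behind, its near face 36 mm behind the middle plane. The spokes can be reached above and below the bar.
- wheel (a joint): Turn of the wheel in rad: 0 (or any whole number of turns) = valve stem at the top; grows counterclockwise as seen from the robot (from the top over to the left). Turns freely both ways for nearly two turns, has bearing friction of about 0.25 N m (about 4 N at a spoke, 60 mm from the hub) and it weighs about 0.6 kg and stays where it is left.
- spokes: Five straight white spokes, 14 mm wide, 72 degrees apart, from the hub (radius 20 mm) to the rim (inner radius 116). Front faces 14 mm in front of the wheel's middle plane, backs 2 mm behind it. The valve is midway between two of them (spokes at 36, 108, 180.. degrees from it). Black tyre 300 mm across, 36 wide. Origin: hub centre; x towards the valve, z out of the face.
- valve: Valve stem, brass with black foot and cap, 8 to 11 mm thick, fixed to the rim and pointing inward at the hub: it reaches from the rim to 93 mm from the hub centre. Origin in the stem, 103 mm from the axle and 6 mm in front of the middle plane.
- putty_tin: Round brown closed tin, 62 mm across, 23 mm high, loose on the bench between the stand's feet, before the foot of the wheel. Origin: centre of underside. A bystander.
- end_cap: White plastic flanged tube end cap, 45 mm across, 26 mm high, loose on the bench between the stand's feet, before the foot of the wheel. Origin: centre of underside. A bystander.
- tape_measure: Yellow and black tape measure, 33x79x65 mm, standing loose on the bench left of the stand. Origin: centre of underside. A bystander.

How it is judged (in metres and radians):
On the way:
1. the fingers push a spoke while the valve is still away from the top (contact force between the fingers and spokes above 0.5 N and z of valve in the frame of stand below 0.2 m).
At the end, for the whole second after the job is handed in: The wheel is at rest with the valve stem at its top, within 14 mm to either side of the line straight above the hub (8 degrees of turn) (y of valve in the frame of stand between -0.0143 and 0.0143 m and z of valve in the frame of stand above 0.22 m and velocity of joint wheel between -0.05 and 0.05 rad/s); the robot touches nothing.
It fails at once if the wheel is spun (faster than 4 rad/s) (velocity of joint wheel above 4 rad/s or velocity of joint wheel below -4 rad/s).
It fails at once if the spokes are pinched or forced (more than 40 N) (contact force between the fingers and spokes above 40 N).
It fails at once if the valve stem is pressed on or pinched (more than 3 N) (contact force between any of the arm, the fingers and valve above 3 N).
It fails at once if a loose thing beside the stand is moved or lifted (more than 15 mm) (distance of any of putty_tin, end_cap, tape_measure from where it was at the start of the episode above 0.015 m).
It also fails if it takes over 58 s, if anything falls off the work surface, if the arm or the gripper's body presses on something with over 40 N, if the wrist force passes 120 N, or if a joint passes its speed limit or range.

## Robot

A 6-joint arm with a two-finger parallel gripper is mounted at the origin on a cart in front of the work surface, level with it; the furniture and walls round the work are solid. World frame = base frame: x ahead of the robot, y to its left, z up, the work surface at z = 0. Lengths are in mm, angles in rad, forces in N, time in s.
With the tool pointing down it reaches from about 350 to 975 mm from the base axis. Payload 7.1 kg.
Tool frame: the origin (TCP) lies at the very end of the fingers, on their centre line; the grasp point (between the pads) lies 19 mm behind it; z points along the fingers, y is the direction in which the jaws open and shut (so a half turn about z gives the same grasp; the last joint's range is limited). The gripper opens to 88 mm and grips with 3 to 60 N. Pads are 20 mm wide; open, the fingers measure 115 mm over their backs; the gripper's body (75 mm by 178 mm) begins 61 mm behind the grasp point.
Start: joints at [-1.245, 0.423, 1.63, -0, 1.089, -0.019], TCP at [211.272, -588.191, 222.675] pointing down, gripper open.
Joint ranges: [-3, 3], [-0.9, 2.11], [0.09, 2.58], [-1.31, 4.45], [0.11, 2.69], [-2.54, 2.54]. Speed limits (rad/s): [2.39, 2.39, 3.01, 3.14, 3.14, 3.14].

## Interface

Orientations are given as a rotation vector (axis times angle).
In Python, from workcell import monitor, vision, order, find_in, regions_of, place_of gives the robot as it stands. The module is installed in compiled form; this text tells all that it offers.
- The arm moves only by the tool carry_out, never from a script. Its argument "targets" is a list of rows, each a list of 3 entries, a list of its own where there are three numbers: the turn, a rotation vector about the world's x, y, z in degrees, then the shift along the world's x, y, z in mm, then the finger opening in mm, from 0 to 87.8. In form: [[[rx, ry, rz], [x, y, z], hand], ...]. A call has 1 to 10 rows; each row is the pose to reach, as a shift and turn from the pose commanded when the call began; what a row does not reach only later rows make up. A row lasts 1/12 s, in which the tool goes at most 41.7 mm and 7.16 degrees, less where a joint would pass 70% of its speed; a pose out of reach is approached as far as the arm can. A call with a gripper value outside its range is refused whole. The fingers move at their own pace and stop on an object; the grip force is fixed at half the most. Time passes only in rows, so rows that repeat a pose let the fingers close. It gives the time, the measured TCP pose, the force and the opening at its end, in the units of the state.
- monitor.get_obs(): the state, without advancing time (a new reading comes with each control period).
- vision.get_image(name): name is "scene" or "top" or "wrist"; returns the picture (400x640x3 uint8, red, green, blue); there is no depth.
- vision.camera_model(name): a dict with "K" (3x3 intrinsics, pixels), "rvec" (rotation vector, rad) and "tvec" (3), from world to camera coordinates, as OpenCV has them. Camera axes: x right, y down, z forward; pixel columns grow to the right and rows downward; lengths in mm; the calibration is good to about 2 mm. A picture is of the moment at which its call begins: read the wrist's pose just before it. camera_model takes no time and is no camera call; for the wrist camera it gives the pose at the moment of the call.
- order.close_job(): hands the job in, once; it reports no verdict.
Trained networks look in the newest picture that a camera, given by its name, has taken for a name from the list of things; names that differ only in an ending like _2 or _b are one class to them, and where a whole thing is asked for, a point or a joint stands for the part that bears it (a point fixed in the world has none). Each returns a list of dicts, best first, with "confidence" (0 to 1); they miss things now and then, are a little off and sometimes report something else, mostly with a low value. They report only what shows in the picture. A call takes as long as a camera call.
- find_in(query, camera): "point" ([x, y, z] in mm, in the coordinates of the camera as it stood for that picture, good to about 4 mm: the middle of the surface that is visible of it).
- regions_of(query, camera): "mask" (400x640 bool, what is visible of it).
- place_of(query, camera): "point" ([x, y, z] in mm, in the coordinates of the camera as it stood for that picture, good to about 4 mm: a listed point, or the origin of a listed thing).
The state is a dict: "t": time; "qpos": joint angles; "qvel": joint speeds; "joint_torque": joint torques, N m; "ee_pos": TCP position; "orientation": TCP orientation; "ft_force": force on the tool from outside, world axes, zero at the start; "moment": the same for the moment, N m; "width": finger opening in mm.
Only numpy, scipy, OpenCV 4.12 (cv2) and the standard library are available. Lean on these libraries where they do the work, as an engineer would, in place of code of your own. Each camera call takes 0.05 s, during which the arm holds its last target.

## Working session

There is one attempt and no reset: what is moved stays moved. The work goes in short steps, Python scripts to look and compute and a tool call to move; the robot and the scene stay as the last step left them, time stands still between calls to the robot, and variables do not carry over. Pictures are saved under pics/ and viewed, and the job is handed in when it is done.

Besides the shell and the picture viewer there is one more tool, called after "Call:" as a command line: name --argument value ..., lists and objects as JSON in quotes. carry_out: Moves the arm, as the interface text tells. Its arguments: {"type":"object","properties":{"targets":{"type":"array","items":{"type":"array"}}},"required":["targets"]}

```bash
mkdir -p pics
cat > h.py <<'E'
import numpy as np, cv2
from workcell import monitor, vision, order, find_in, regions_of, place_of
def cam(n):
    m=vision.camera_model(n);R=cv2.Rodrigues(np.array(m['rvec'],float))[0];return np.array(m['K']),R,np.array(m['tvec'],float).ravel()
def toW(n,p):
    K,R,t=cam(n);return R.T@(np.array(p)-t)
def proj(n,P):
    K,R,t=cam(n);q=K@(R@np.array(P,float)+t);return q[:2]/q[2]
def save(n,f):
    im=vision.get_image(n);cv2.imwrite('pics/'+f,im[:,:,::-1]);return im
E
python3 - <<'E'
from h import *
print(monitor.get_obs())
for n in ['scene','top']:
    save(n,n+'0.png')
    for q in ['stand','hub','bar','valve','wheel','putty_tin','end_cap','tape_measure']:
        try:
            for r in place_of(q,n)[:2]: print(n,q,round(r['confidence'],2),toW(n,r['point']).round(1))
        except Exception as e: print(n,q,e)
save('wrist','wrist0.png')
E
```

```text
{'t': 0.0, 'qpos': array([-1.24499629e+00,  4.23822734e-01,  1.63069215e+00,  4.72302519e-06,
        1.08863182e+00, -1.89851381e-02]), 'qvel': array([ 1.70935990e-03, -1.18390978e-04, -1.12426395e-05,  1.07556298e-05,
       -2.03847406e-03,  9.76546769e-04]), 'joint_torque': array([ 9.30948408e-04, -5.44626367e+01, -2.73671436e+01,  6.43239263e-02,
        2.26484664e-02, -1.25785286e-04]), 'ee_pos': array([ 211.09855108, -587.66603032,  221.91217553]), 'orientation': array([-3.09351224e+00, -5.38641721e-01,  3.66343362e-04]), 'ft_force': array([ 0.3810239 ,  0.53613864, -0.09304652]), 'moment': array([-0.00330208, -0.00391903, -0.04379907]), 'width': 87.72096070183147}
scene stand 0.69 [520.7 198.9   2.5]
scene stand 0.5 [378.3 255.1   3.5]
scene hub 0.75 [412.   83.4   4.7]
scene hub 0.67 [519.8 200.8 159.3]
scene bar 0.65 [502.5 197.1 171.8]
scene valve 0.51 [444.9 239.2 104. ]
scene valve 0.23 [520.4 202.6 156.2]
scene wheel it knows: bar, end_cap, hub, putty_tin, spokes, stand, tape_measure, valve
scene putty_tin 0.88 [381.2 257.5   3.8]
scene end_cap 0.47 [412.   84.    5.3]
scene tape_measure 0.22 [377.3 257.8   4.8]
top stand 0.68 [519.8 200.3  -3.3]
top stand 0.55 [517.1 201.4 155.9]
top hub 0.88 [521.4 201.2 153.6]
top bar 0.57 [501.2 198.9 170.6]
top wheel it knows: bar, end_cap, hub, putty_tin, spokes, stand, tape_measure, valve
top putty_tin 0.69 [377.5 262.6   1.9]
top putty_tin 0.38 [514.5 199.  157.1]
top end_cap 0.57 [412.6  82.3   3.7]
top tape_measure 0.84 [562.7 457.7  -1.4]
top tape_measure 0.5 [520.9 200.1 157.7]
```

View pics/scene0.png

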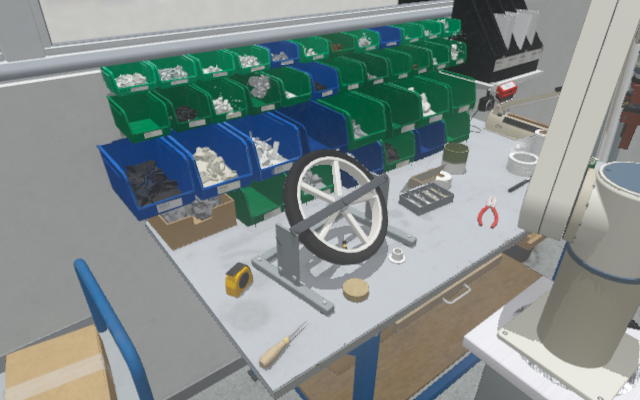

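View pics/top0.png

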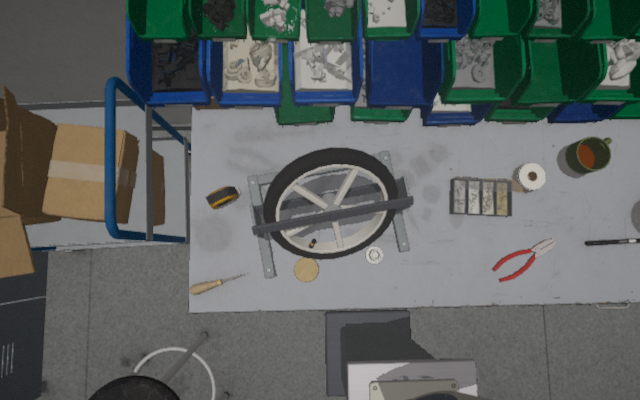

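```bash
cat >> h.py <<'E'
HUB=np.array([520.5,200.5,155.])
def frame(yaw):
    c,s=np.cos(yaw),np.sin(yaw);Rz=np.array([[c,-s,0],[s,c,0],[0,0,1]])
    r=.70710678
    return Rz@np.array([-r,0,r]),Rz@np.array([0,1,0]),Rz@np.array([r,0,r])  # n, left, up
def wp(yaw,rad,ang,d,hub=None):
    n,l,u=frame(yaw);h=HUB if hub is None else hub
    return h+rad*(np.cos(ang)*u+np.sin(ang)*l)+d*n
def raymeet(nm,px,yaw,d):
    K,R,t=cam(nm);o=-R.T@t;v=R.T@np.linalg.inv(K)@np.array([px[0],px[1],1.])
    n,l,u=frame(yaw);s=((HUB+d*n-o)@n)/(v@n);q=o+s*v-HUB-d*n
    return q@l,q@u,np.degrees(np.arctan2(q@l,q@u))
def overlay(nm,yaw,th,f,crop=None):
    im=vision.get_image(nm)[:,:,::-1].copy();im=cv2.resize(im,None,fx=4,fy=4,interpolation=cv2.INTER_CUBIC)
    P=lambda x:tuple(int(v) for v in (proj(nm,x)*4+2))
    for k in range(5):
        a=th+np.radians(36+72*k);cv2.line(im,P(wp(yaw,20,a,14)),P(wp(yaw,116,a,14)),(0,0,255),1)
    cv2.line(im,P(wp(yaw,93,th,6)),P(wp(yaw,116,th,6)),(255,0,255),1)
    for rr,d in ((150,0),(116,14)):
        pts=np.array([P(wp(yaw,rr,a,d)) for a in np.linspace(0,6.283,60)]);cv2.polylines(im,[pts],True,(0,255,0),1)
    cv2.line(im,P(wp(yaw,170,np.pi/2,30)),P(wp(yaw,170,-np.pi/2,30)),(255,255,0),1)
    if crop: x0,y0,x1,y1=[4*c for c in crop];im=im[y0:y1,x0:x1]
    cv2.imwrite('pics/'+f,im)
E
python3 - <<'E'
from h import *
yaw=np.radians(11)
v=np.array([444.9,239.2,104])-HUB;n,l,u=frame(yaw);print(v@n,v@l,v@u,np.degrees(np.arctan2(v@l,v@u)))
print(raymeet('top',(312,243),yaw,6), raymeet('scene',(345,244),yaw,6))
th=np.arctan2(v@l,v@u)
overlay('top',yaw,th,'ot1.png',(240,130,420,270));overlay('scene',yaw,th,'os1.png',(250,130,430,280))
E
```

```text
11.191171787700656 52.41413204989138 -83.31606334770066 147.82600367807564
(np.float64(56.13008146035557), np.float64(-91.2836383903031), np.float64(148.4127454466865)) (np.float64(48.3993700628749), np.float64(-87.05799026950251), np.float64(150.92839022076845))
```

View pics/ot1.png

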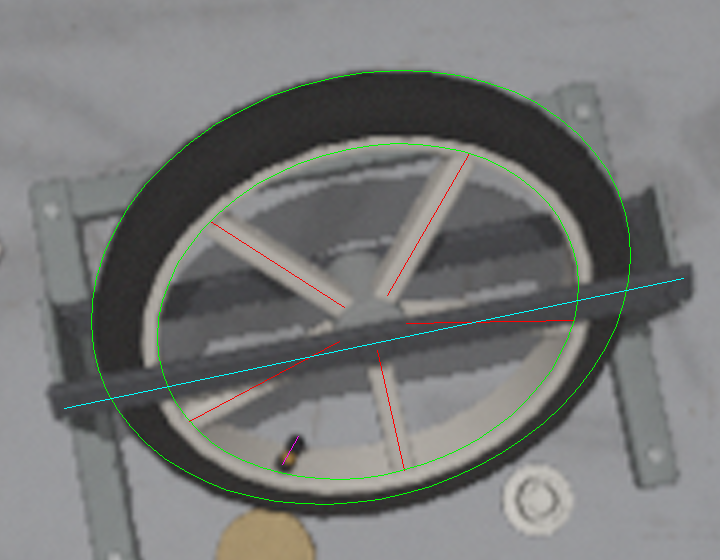

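View pics/os1.png

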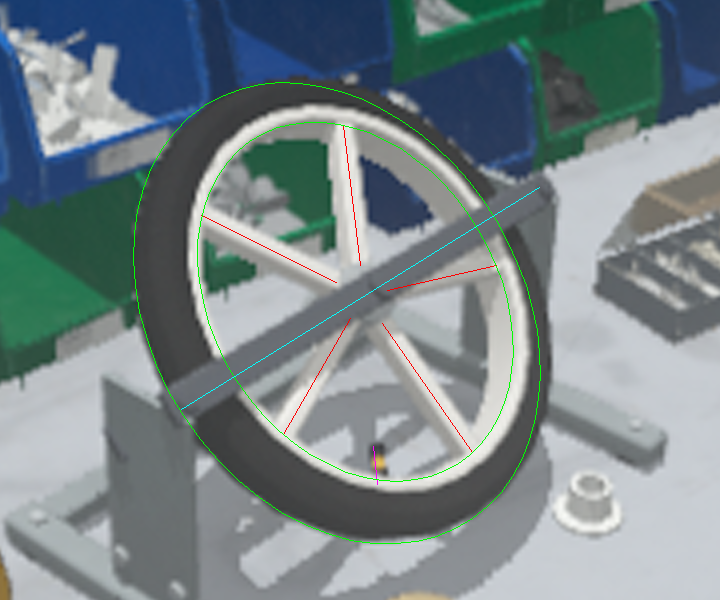

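```bash
cat >> h.py <<'E'
from scipy.spatial.transform import Rotation as Ro
def Rt(yaw,s):
    n,l,u=frame(yaw);z=-n;y=s*l;return Ro.from_matrix(np.stack([np.cross(y,z),y,z],1))
E
python3 - <<'E'
from h import *
o=monitor.get_obs();R0=Ro.from_rotvec(o['orientation']);print(R0.as_matrix().round(2))
for yaw in (10,):
  for s in (1,-1):
    d=(Rt(np.radians(yaw),s)*R0.inv());print(s,np.degrees(d.as_rotvec()).round(1),np.degrees(d.magnitude()))
for yw in (8,9,10,11,12):
    print(yw,[raymeet('top',(240+x/4,130+y/4),np.radians(yw),30) for x,y in((120,388),(620,292))])
yaw=np.radians(10)
for ph,d in((65,40),(65,-4),(0,-4)): print(ph,d,wp(yaw,75,np.radians(ph),d).round(1))
overlay('top',np.radians(9.5),np.radians(148),'ot2.png',(240,130,420,270))
E
```

```text
[[ 0.94  0.34  0.  ]
 [ 0.34 -0.94 -0.  ]
 [ 0.    0.   -1.  ]]
1 [-63.4 -16.9 157.9] 170.9908432143632
-1 [ 11.6 -43.5  -9.2] 45.99092045592925
8 [(np.float64(137.26935616310223), np.float64(-5.397275190251619), np.float64(92.2516451311499)), (np.float64(-134.95035091214834), np.float64(7.306871816538229), np.float64(-86.90075265033981))]
9 [(np.float64(137.52992729167443), np.float64(-2.209735093460089), np.float64(90.92050947650895)), (np.float64(-135.15164923167393), np.float64(4.196777358624609), np.float64(-88.22140248193826))]
10 [(np.float64(137.75358989506745), np.float64(0.9798156436410164), np.float64(89.5924726577537)), (np.float64(-135.31971468646816), np.float64(1.0708125701030262), np.float64(-89.54661624517395))]
11 [(np.float64(137.94041224213524), np.float64(4.170578373698462), np.float64(88.26821043769449)), (np.float64(-135.45413066598678), np.float64(-2.070426533599219), np.float64(-90.87570208813584))]
12 [(np.float64(138.0904694892839), np.float64(7.361759907823197), np.float64(86.94838564795675)), (np.float64(-135.55448040435675), np.float64(-5.22632473886535), np.float64(-92.20795436269682))]
65 40 [502.9 266.4 205.7]
65 -4 [533.6 271.8 174.6]
0 -4 [575.5 210.2 205.2]
```

View pics/ot2.png

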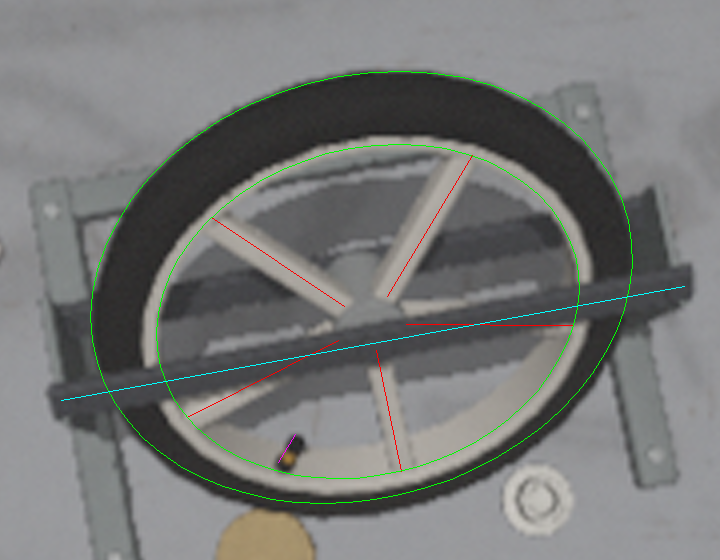

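View pics/wrist0.png

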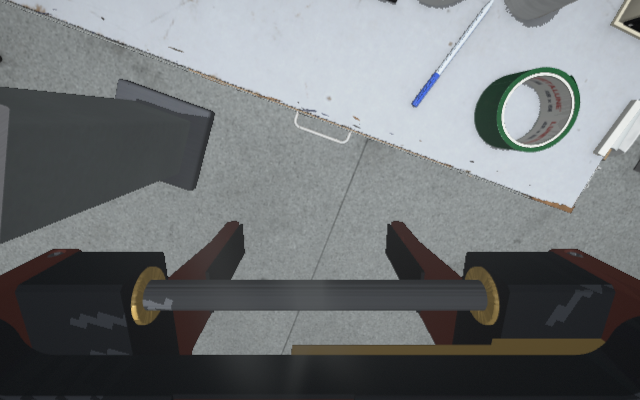

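Call:
carry_out --targets '[[[0,0,0],[15,35,25],0],[[0,0,0],[30,70,50],0],[[0,0,0],[50,105,75],0],[[0,0,0],[70,140,90],0],[[0,0,0],[85,175,100],0],[[0,0,0],[105,210,110],0],[[0,0,0],[125,245,120],0],[[0,0,0],[140,280,120],0],[[0,0,0],[160,315,120],0],[[0,0,0],[175,350,120],0]]'

```text
t: 1.83
ee_pos: [385.9, -239.3, 343.4]
orientation: [3.094, 0.538, 0.002]
ft_force: [1.1, 0.5, 0.0]
width: 24.6
```

Call:
carry_out --targets '[[[1.4,-5.4,-1.1],[5,38,5],0],[[2.9,-10.8,-2.3],[10,76,10],0],[[4.3,-16.3,-3.4],[15,114,10],0],[[5.8,-21.7,-4.6],[20,152,10],0],[[7.2,-27.1,-5.7],[25,190,10],0],[[8.7,-32.6,-6.9],[30,228,10],0],[[10.1,-38,-8],[35,266,10],0],[[11.6,-43.5,-9.2],[40,304,10],0],[[11.6,-43.5,-9.2],[45,342,10],0],[[11.6,-43.5,-9.2],[50,380,10],0]]'

```text
t: 2.67
ee_pos: [427.1, 87.1, 349.8]
orientation: [-2.847, -0.249, -1.152]
ft_force: [-0.3, -0.1, 0.4]
width: 0.5
```

```bash
cat > st.py <<'E'
from h import *
yaw=np.radians(10)
def st():
    o=monitor.get_obs();n,l,u=frame(yaw);q=o['ee_pos']-HUB
    print('t',round(o['t'],2),'pos',o['ee_pos'].round(1),'l,u,d',(q@l).round(1),(q@u).round(1),(q@n).round(1),'F',o['ft_force'].round(1),'w',round(o['width'],1),'q',o['qpos'].round(2))
    print('rot err',np.degrees((Rt(yaw,-1)*Ro.from_rotvec(o['orientation']).inv()).as_rotvec()).round(1)); return o
E
python3 - <<'E'
from st import *
o=st()
for ph,d in((65,120),(65,45),(65,-4)):print(d,(wp(yaw,75,np.radians(ph),d)-o['ee_pos']).round(1))
E
```

```text
t 2.67 pos [427.1  87.1 349.8] l,u,d -95.4 58.8 216.8 F [-0.3 -0.1  0.4] w 0.5 q [ 0.18 -0.34  2.34 -0.02  0.38  1.6 ]
rot err [ 0.4 -0.9  0.1]
120 [ 20.1 169.5 -87.6]
45 [  72.4  178.7 -140.6]
-4 [ 106.5  184.7 -175.2]
```

Call:
carry_out --targets '[[[0,0,0],[0,0,0],0],[[0,0,0],[0,0,0],0],[[0,0,0],[0,0,0],0]]'

```text
t: 2.92
ee_pos: [428.3, 85.4, 350.2]
orientation: [-2.85, -0.249, -1.15]
ft_force: [0.2, 0.3, 0.1]
width: 0.3
```

Run:
```python
from st import *
o=st()
for ph,d in((65,120),(65,45),(65,-4)):print(d,(wp(yaw,75,np.radians(ph),d)-o['ee_pos']).round(1))
```

```text
t 2.92 pos [428.3  85.4 350.2] l,u,d -97.4 59.7 216.3 F [0.2 0.3 0.1] w 0.3 q [ 0.17 -0.34  2.34 -0.01  0.38  1.58]
rot err [ 0.5 -1.   0.2]
120 [ 18.9 171.2 -87.9]
45 [  71.1  180.4 -140.9]
-4 [ 105.2  186.5 -175.6]
```

Call:
carry_out --targets '[[[0,0,0],[3,35,-15],0],[[0,0,0],[7,70,-32],0],[[0,0,0],[11,105,-50],0],[[0,0,0],[15,140,-70],0],[[0,0,0],[19,171,-88],0],[[0,0,0],[37,174,-106],0],[[0,0,0],[54,177,-123],0],[[0,0,0],[71,180,-141],0],[[0,0,0],[71,180,-141],0],[[0,0,0],[71,180,-141],0]]'

```text
t: 3.75
ee_pos: [516.5, 223.0, 268.6]
orientation: [-2.854, -0.28, -1.058]
ft_force: [-0.2, -0.0, 0.1]
width: 0.7
```

Run:
```python
from st import *
o=st()
for ph,d in((65,20),(65,-4)):print(d,(wp(yaw,75,np.radians(ph),d)-o['ee_pos']).round(1))
save('scene','s1.png');save('top','t1.png');save('wrist','w1.png')
a=cv2.imread('pics/s1.png')[120:290,240:440];b=cv2.imread('pics/t1.png')[130:290,220:430]
c=np.zeros((340,820,3),np.uint8);c[:340,:400]=cv2.resize(a,(400,340));c[:320,400:820]=cv2.resize(b,(420,320));c=c[:,:800];cv2.imwrite('pics/c1.png',c)
```

```text
t 3.75 pos [516.5 223.  268.6] l,u,d 22.9 80.3 80.4 F [-0.2 -0.   0.1] w 0.7 q [ 0.48  0.08  2.19 -0.76  0.24  2.54]
rot err [-0.1 -4.3 -1.6]
20 [  0.3  45.8 -77.1]
-4 [ 17.   48.8 -94. ]
```

View pics/c1.png

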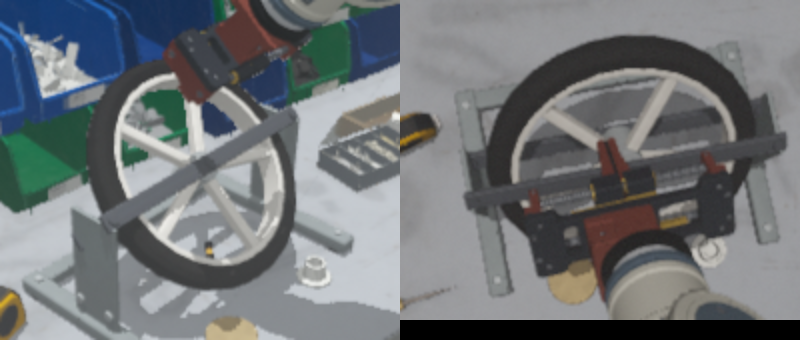

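View pics/w1.png

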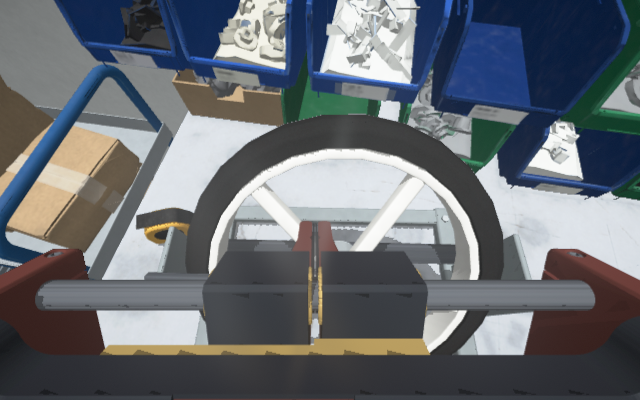

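```bash
cat >> st.py <<'E'
def Rt2(p=65,y=22):
    p,y=np.radians([p,y]);z=np.array([np.cos(p)*np.cos(y),np.cos(p)*np.sin(y),-np.sin(p)]);yy=-np.array([-np.sin(y),np.cos(y),0])
    return Ro.from_matrix(np.stack([np.cross(yy,z),yy,z],1))
def need(o,r,ph,d):
    print('r,ph,d',r,ph,d,'shift',(wp(yaw,r,np.radians(ph),d)-o['ee_pos']).round(1))
def turn(o): print('turn',np.degrees((Rt2()*Ro.from_rotvec(o['orientation']).inv()).as_rotvec()).round(1))
E
python3 - <<'E'
from st import *
o=monitor.get_obs();turn(o)
E
```

```text
turn [-5.4 14.8 10.5]
```

Call:
carry_out --targets '[[[0,0,0],[-10,0,20],0],[[-1.4,3.7,2.6],[-15,10,40],0],[[-2.7,7.4,5.2],[-15,20,50],0],[[-4,11,7.9],[-15,30,60],0],[[-5.4,14.8,10.5],[-15,40,60],0],[[-5.4,14.8,10.5],[-15,40,60],0],[[-5.4,14.8,10.5],[-15,40,60],0],[[-5.4,14.8,10.5],[-15,40,60],0]]'

```text
t: 4.57
ee_pos: [498.5, 262.9, 328.3]
orientation: [-2.932, -0.569, -0.653]
ft_force: [-1.2, -0.3, -1.0]
width: 0.3
```

Run:
```python
from st import *
o=st();turn(o);need(o,75,65,80);need(o,75,65,40)
```

```text
t 4.57 pos [498.5 262.9 328.3] l,u,d 65.2 114.8 130.2 F [-1.2 -0.3 -1. ] w 0.3 q [ 0.49  0.04  1.95 -0.07  0.72  1.71]
rot err [  5.4 -19.2 -11.9]
turn [-0.1  0.1  0. ]
r,ph,d 75 65 80 shift [-23.4  -1.4 -94.3]
r,ph,d 75 65 40 shift [   4.5    3.6 -122.6]
```

Call:
carry_out --targets '[[[0,0,0],[-8,0,-30],0],[[0,0,0],[-16,-1,-62],0],[[0,0,0],[-23,-1,-94],0],[[0,0,0],[-10,1,-108],0],[[0,0,0],[5,4,-122],0],[[0,0,0],[5,4,-122],0],[[0,0,0],[5,4,-122],0]]'

```text
t: 5.15
ee_pos: [502.7, 267.2, 205.7]
orientation: [-2.933, -0.572, -0.648]
ft_force: [0.1, -0.9, -0.6]
width: 0.6
```

```bash
cat >> st.py <<'E'
def snap(k):
    s=vision.get_image('scene')[120:290,240:440,::-1];t=vision.get_image('top')[130:290,220:420,::-1]
    c=np.zeros((340,800,3),np.uint8);c[:,:400]=cv2.resize(s,(400,340));c[:320,400:]=cv2.resize(t,(400,320));cv2.imwrite(f'pics/c{k}.png',c)
E
python3 - <<'E'
from st import *
o=st();turn(o);need(o,75,65,10);need(o,75,65,-4);snap(2)
E
```

```text
t 5.15 pos [502.7 267.2 205.7] l,u,d 68.8 31.6 40.0 F [ 0.1 -0.9 -0.6] w 0.6 q [ 0.49  0.22  2.06 -0.1   0.43  1.76]
rot err [  5.5 -19.3 -12. ]
turn [-0.1 -0.1 -0.1]
r,ph,d 75 65 10 shift [ 21.1   2.9 -21.2]
r,ph,d 75 65 -4 shift [ 30.9   4.6 -31.1]
```

View pics/c2.png

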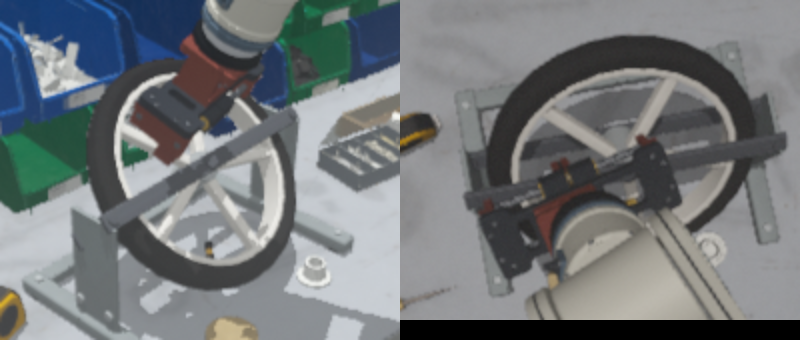

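Call:
carry_out --targets '[[[0,0,0],[8,1,-8],0],[[0,0,0],[16,2,-16],0],[[0,0,0],[23,3,-23],0],[[0,0,0],[31,4,-31],0],[[0,0,0],[31,4,-31],0],[[0,0,0],[31,4,-31],0]]'

```text
t: 5.75
ee_pos: [535.4, 272.3, 175.3]
orientation: [-2.931, -0.572, -0.65]
ft_force: [0.1, 1.0, -0.1]
width: 0.6
```

Run:
```python
from st import *
o=st()
for a in range(60,-35,-5): need(o,75,a,-4)
```

```text
t 5.75 pos [535.4 272.3 175.3] l,u,d 68.1 33.6 -4.8 F [ 0.1  1.  -0.1] w 0.6 q [ 0.47  0.31  2.02 -0.09  0.37  1.73]
rot err [  5.4 -19.3 -12. ]
r,ph,d 75 60 -4 shift [ 2.7 -2.8  3.4]
r,ph,d 75 55 -4 shift [ 7.2 -5.5  7.3]
r,ph,d 75 50 -4 shift [11.5 -8.8 11. ]
r,ph,d 75 45 -4 shift [ 15.6 -12.6  14.4]
r,ph,d 75 40 -4 shift [ 19.5 -16.8  17.5]
r,ph,d 75 35 -4 shift [ 23.2 -21.4  20.3]
r,ph,d 75 30 -4 shift [ 26.6 -26.4  22.8]
r,ph,d 75 25 -4 shift [ 29.7 -31.8  24.9]
r,ph,d 75 20 -4 shift [ 32.5 -37.4  26.7]
r,ph,d 75 15 -4 shift [ 35.  -43.3  28.1]
r,ph,d 75 10 -4 shift [ 37.1 -49.4  29.1]
r,ph,d 75 5 -4 shift [ 38.8 -55.7  29.7]
r,ph,d 75 0 -4 shift [ 40.1 -62.1  29.9]
r,ph,d 75 -5 -4 shift [ 41.  -68.6  29.7]
r,ph,d 75 -10 -4 shift [ 41.6 -75.1  29.1]
r,ph,d 75 -15 -4 shift [ 41.7 -81.5  28.1]
r,ph,d 75 -20 -4 shift [ 41.4 -87.9  26.7]
r,ph,d 75 -25 -4 shift [ 40.7 -94.2  24.9]
r,ph,d 75 -30 -4 shift [  39.6 -100.3   22.8]
```

Inserted without contact. First push, 60° to 15°, in 5° steps.

Call:
carry_out --targets '[[[0,0,0],[3,-3,3],0],[[0,0,0],[7,-6,7],0],[[0,0,0],[12,-9,11],0],[[0,0,0],[16,-13,14],0],[[0,0,0],[20,-17,18],0],[[0,0,0],[23,-21,20],0],[[0,0,0],[27,-26,23],0],[[0,0,0],[30,-32,25],0],[[0,0,0],[33,-37,27],0],[[0,0,0],[35,-43,28],0]]'

```text
t: 6.58
ee_pos: [570.8, 229.3, 204.9]
orientation: [-2.93, -0.572, -0.653]
ft_force: [-2.1, 3.7, -3.5]
width: 0.6
```

Run:
```python
from st import *
o=st();snap(3)
for a in range(10,-45,-5): need(o,75,a,-4)
```

```text
t 6.58 pos [570.8 229.3 204.9] l,u,d 19.6 73.8 -3.3 F [-2.1  3.7 -3.5] w 0.6 q [0.35 0.28 1.97 0.04 0.44 1.51]
rot err [  5.4 -19.1 -12. ]
r,ph,d 75 10 -4 shift [ 1.6 -6.4 -0.5]
r,ph,d 75 5 -4 shift [  3.3 -12.7   0.1]
r,ph,d 75 0 -4 shift [  4.7 -19.1   0.3]
r,ph,d 75 -5 -4 shift [  5.6 -25.5   0.1]
r,ph,d 75 -10 -4 shift [  6.2 -32.   -0.5]
r,ph,d 75 -15 -4 shift [  6.3 -38.5  -1.5]
r,ph,d 75 -20 -4 shift [  6.  -44.9  -2.9]
r,ph,d 75 -25 -4 shift [  5.3 -51.1  -4.6]
r,ph,d 75 -30 -4 shift [  4.2 -57.2  -6.8]
r,ph,d 75 -35 -4 shift [  2.7 -63.1  -9.2]
r,ph,d 75 -40 -4 shift [  0.8 -68.7 -12.1]
```

View pics/c3.png

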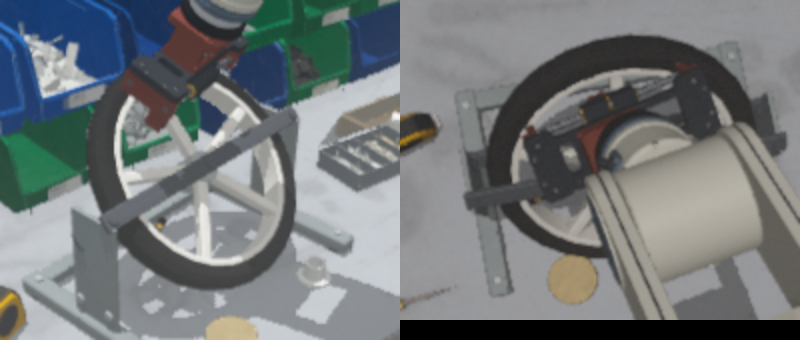

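Call:
carry_out --targets '[[[0,0,0],[2,-6,0],0],[[0,0,0],[3,-13,0],0],[[0,0,0],[5,-19,0],0],[[0,0,0],[6,-25,0],0],[[0,0,0],[6,-32,0],0],[[0,0,0],[6,-38,-1],0],[[0,0,0],[6,-45,-3],0],[[0,0,0],[5,-51,-5],0],[[0,0,0],[5,-54,-6],0],[[0,0,0],[5,-54,-6],0]]'

```text
t: 7.52
ee_pos: [575.4, 174.7, 198.2]
orientation: [-2.931, -0.572, -0.653]
ft_force: [-0.5, 0.3, 0.0]
width: 0.6
```

Run:
```python
from st import *
o=st();snap(4)
need(o,72,-20,-4);need(o,72,-18,50);need(o,65,62,50)
```

```text
t 7.52 pos [575.4 174.7 198.2] l,u,d -34.9 65.6 -4.5 F [-0.5  0.3  0. ] w 0.6 q [0.24 0.28 2.01 0.15 0.43 1.31]
rot err [  5.4 -19.2 -12. ]
r,ph,d 72 -20 -4 shift [-0.7 10.4  1.8]
r,ph,d 72 -18 50 shift [-38.2   6.2  40.5]
r,ph,d 65 62 50 shift [-78.4  79.9  13.7]
```

View pics/c4.png

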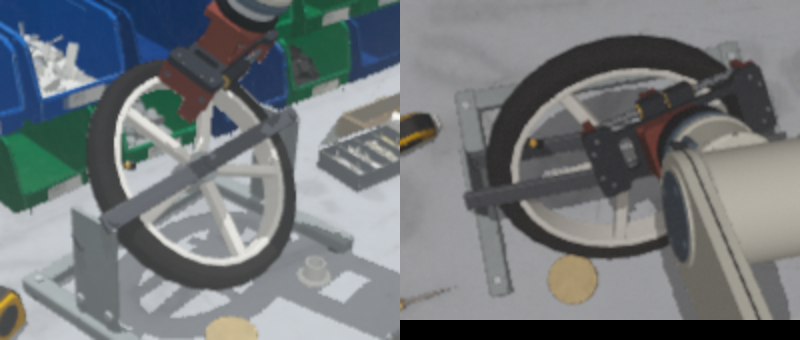

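Call:
carry_out --targets '[[[0,0,0],[0,5,1],0],[[0,0,0],[-12,7,13],0],[[0,0,0],[-25,7,27],0],[[0,0,0],[-38,7,40],0],[[0,0,0],[-48,30,38],0],[[0,0,0],[-60,55,28],0],[[0,0,0],[-78,80,14],0],[[0,0,0],[-78,80,14],0],[[0,0,0],[-78,80,14],0]]'

```text
t: 8.37
ee_pos: [496.2, 256.9, 211.9]
orientation: [-2.929, -0.578, -0.651]
ft_force: [-0.3, -1.0, 0.4]
width: 0.5
```

Run:
```python
from st import *
o=st();snap(5)
print(raymeet('scene',(304,202.5),yaw,6),raymeet('top',(286.5,201.5),yaw,6))
need(o,65,62,10);need(o,65,62,-4)
overlay('scene',yaw,np.radians(66),'os5.png',(250,130,430,280))
for n in('scene','top'):
  for r in place_of('valve',n)[:1]:
    p=toW(n,r['point'])-HUB;a,l,u=frame(yaw);print(n,r['confidence'],p@a,np.degrees(np.arctan2(p@l,p@u)))
```

```text
t 8.37 pos [496.2 256.9 211.9] l,u,d 59.8 30.2 50.3 F [-0.3 -1.   0.4] w 0.5 q [ 0.48  0.19  2.08 -0.08  0.43  1.72]
rot err [  5.5 -19.2 -12.2]
(np.float64(87.31599869995173), np.float64(45.240057108954666), np.float64(62.61047864460727)) (np.float64(93.23105856867744), np.float64(41.520209070465064), np.float64(65.99432389885305))
r,ph,d 65 62 10 shift [ 28.7   2.6 -28.3]
r,ph,d 65 62 -4 shift [ 38.4   4.3 -38.2]
scene 0.58 12.195010937957251 61.16468633057326
top 0.46 10.099813335920649 66.32527179730917
```

View pics/os5.png

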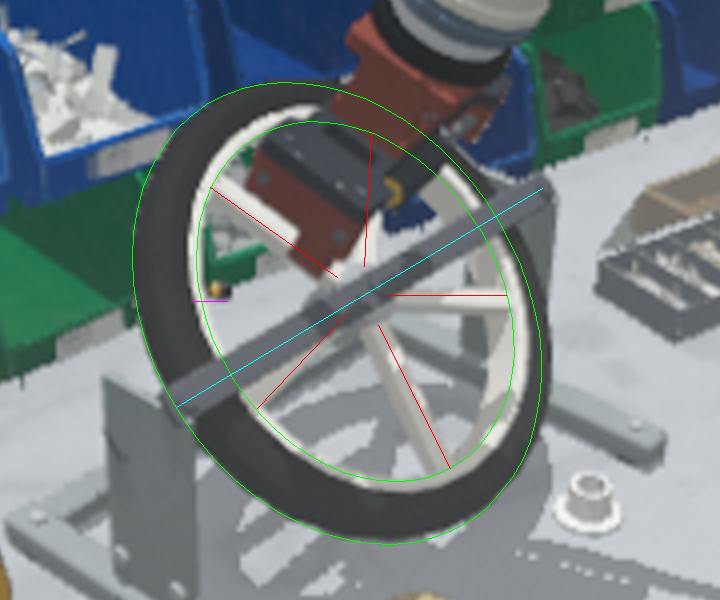

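Run:
```python
from st import *
o=st()
need(o,62,60,50);need(o,62,60,10);need(o,62,60,-4)
```

```text
t 8.62 pos [498.2 255.1 213. ] l,u,d 57.6 32.2 49.8 F [-0.2  0.1 -0.6] w 0.1 q [ 0.47  0.19  2.08 -0.08  0.43  1.72]
rot err [  5.4 -19.1 -12. ]
r,ph,d 62 60 50 shift [-0.3 -4.  -0.7]
r,ph,d 62 60 10 shift [ 27.6   0.9 -29. ]
r,ph,d 62 60 -4 shift [ 37.3   2.6 -38.9]
```

Call:
carry_out --targets '[[[0,0,0],[0,-4,-1],0],[[0,0,0],[9,-2,-10],0],[[0,0,0],[18,0,-19],0],[[0,0,0],[28,1,-29],0],[[0,0,0],[37,2,-38],0],[[0,0,0],[37,2,-38],0],[[0,0,0],[37,2,-38],0]]'

```text
t: 9.2
ee_pos: [534.4, 256.6, 174.0]
orientation: [-2.931, -0.571, -0.651]
ft_force: [-0.5, -0.2, -0.3]
width: 0.4
```

Run:
```python
from st import *
o=st();snap(6)
for a in range(55,-35,-5): need(o,62,a,-4)
```

```text
t 9.2 pos [534.4 256.6 174. ] l,u,d 52.9 30.0 -3.2 F [-0.5 -0.2 -0.3] w 0.4 q [ 0.44  0.31  2.04 -0.06  0.36  1.68]
rot err [  5.4 -19.2 -12. ]
r,ph,d 62 55 -4 shift [ 4.8 -1.3  3.4]
r,ph,d 62 50 -4 shift [ 8.4 -4.   6.4]
r,ph,d 62 45 -4 shift [11.8 -7.1  9.2]
r,ph,d 62 40 -4 shift [ 15.  -10.6  11.8]
r,ph,d 62 35 -4 shift [ 18.  -14.4  14.1]
r,ph,d 62 30 -4 shift [ 20.9 -18.5  16.2]
r,ph,d 62 25 -4 shift [ 23.4 -22.9  18. ]
r,ph,d 62 20 -4 shift [ 25.7 -27.6  19.4]
r,ph,d 62 15 -4 shift [ 27.8 -32.5  20.6]
r,ph,d 62 10 -4 shift [ 29.5 -37.5  21.4]
r,ph,d 62 5 -4 shift [ 30.9 -42.7  21.9]
r,ph,d 62 0 -4 shift [ 32.  -48.   22.1]
r,ph,d 62 -5 -4 shift [ 32.8 -53.4  21.9]
r,ph,d 62 -10 -4 shift [ 33.2 -58.7  21.4]
r,ph,d 62 -15 -4 shift [ 33.3 -64.1  20.6]
r,ph,d 62 -20 -4 shift [ 33.1 -69.4  19.4]
r,ph,d 62 -25 -4 shift [ 32.5 -74.5  18. ]
r,ph,d 62 -30 -4 shift [ 31.6 -79.6  16.2]
```

View pics/c6.png

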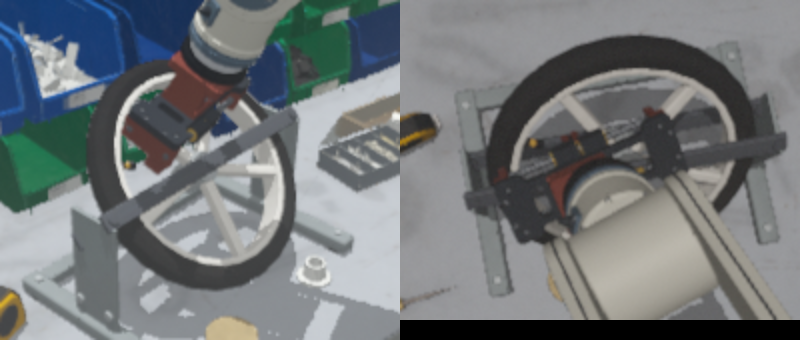

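Call:
carry_out --targets '[[[0,0,0],[5,-1,3],0],[[0,0,0],[8,-4,6],0],[[0,0,0],[12,-7,9],0],[[0,0,0],[15,-11,12],0],[[0,0,0],[18,-14,14],0],[[0,0,0],[21,-18,16],0],[[0,0,0],[23,-23,18],0],[[0,0,0],[26,-28,19],0],[[0,0,0],[28,-32,20],0],[[0,0,0],[29,-37,21],0]]'

```text
t: 10.13
ee_pos: [563.8, 220.4, 195.7]
orientation: [-2.929, -0.572, -0.654]
ft_force: [-0.4, 4.2, -3.9]
width: 0.6
```

Run:
```python
from st import *
o=st();snap(7)
for a in range(5,-25,-5): need(o,62,a,-4)
```

```text
t 10.13 pos [563.8 220.4 195.7] l,u,d 12.1 61.4 -3.8 F [-0.4  4.2 -3.9] w 0.6 q [0.34 0.29 2.   0.05 0.42 1.48]
rot err [  5.4 -19.1 -12. ]
r,ph,d 62 5 -4 shift [ 1.5 -6.5  0.1]
r,ph,d 62 0 -4 shift [  2.6 -11.8   0.3]
r,ph,d 62 -5 -4 shift [  3.4 -17.2   0.1]
r,ph,d 62 -10 -4 shift [  3.8 -22.5  -0.4]
r,ph,d 62 -15 -4 shift [  3.9 -27.9  -1.2]
r,ph,d 62 -20 -4 shift [  3.7 -33.1  -2.3]
```

View pics/c7.png

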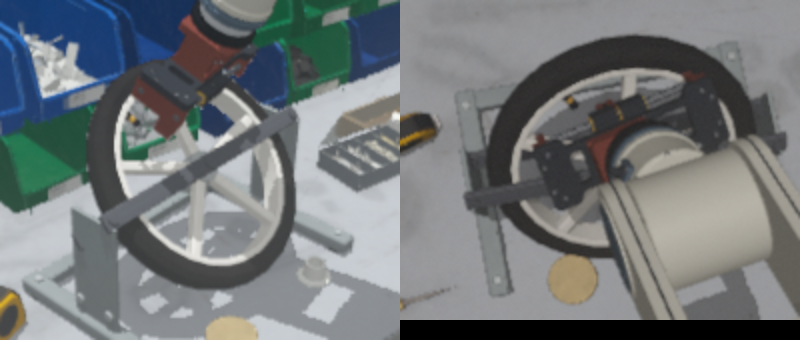

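Call:
carry_out --targets '[[[0,0,0],[1,-6,0],0],[[0,0,0],[2,-11,0],0],[[0,0,0],[3,-16,0],0],[[0,0,0],[4,-20,0],0],[[0,0,0],[4,-23,0],0],[[0,0,0],[4,-23,0],0]]'

```text
t: 10.73
ee_pos: [568.0, 197.1, 195.9]
orientation: [-2.93, -0.572, -0.655]
ft_force: [-0.2, 1.3, -0.1]
width: 0.4
```

Run:
```python
from st import *
print(raymeet('top',(306,179.5),yaw,6))
o=st();overlay('top',yaw,0.07,'ot8.png',(240,130,420,270));overlay('scene',yaw,0.07,'os8.png',(250,130,430,280))
for a in range(-10,-25,-2): need(o,62,a,-4)
for n in('scene','top'):
  for r in place_of('valve',n)[:1]:
    p=toW(n,r['point'])-HUB;a,l,u=frame(yaw);print(n,r['confidence'],p@a,np.degrees(np.arctan2(p@l,p@u)))
```

```text
(np.float64(45.09404982085913), np.float64(88.54984488752791), np.float64(26.987490542362167))
t 10.73 pos [568.  197.1 195.9] l,u,d -11.6 61.6 -3.8 F [-0.2  1.3 -0.1] w 0.4 q [0.29 0.28 2.01 0.1  0.42 1.39]
rot err [  5.4 -19.1 -12. ]
r,ph,d 62 -10 -4 shift [-0.3  0.8 -0.5]
r,ph,d 62 -12 -4 shift [-0.2 -1.4 -0.8]
r,ph,d 62 -14 -4 shift [-0.2 -3.5 -1.2]
r,ph,d 62 -16 -4 shift [-0.2 -5.7 -1.6]
r,ph,d 62 -18 -4 shift [-0.3 -7.8 -2. ]
r,ph,d 62 -20 -4 shift [-0.5 -9.9 -2.5]
r,ph,d 62 -22 -4 shift [ -0.7 -12.   -3. ]
r,ph,d 62 -24 -4 shift [ -0.9 -14.   -3.6]
scene 0.4 14.010059736389112 6.441409246731194
top 0.52 8.998031175244138 6.432234386393482
```

View pics/ot8.png

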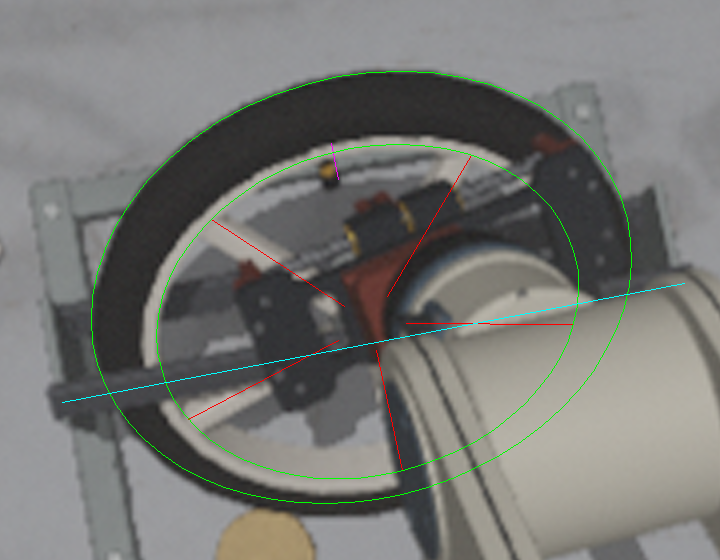

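View pics/os8.png

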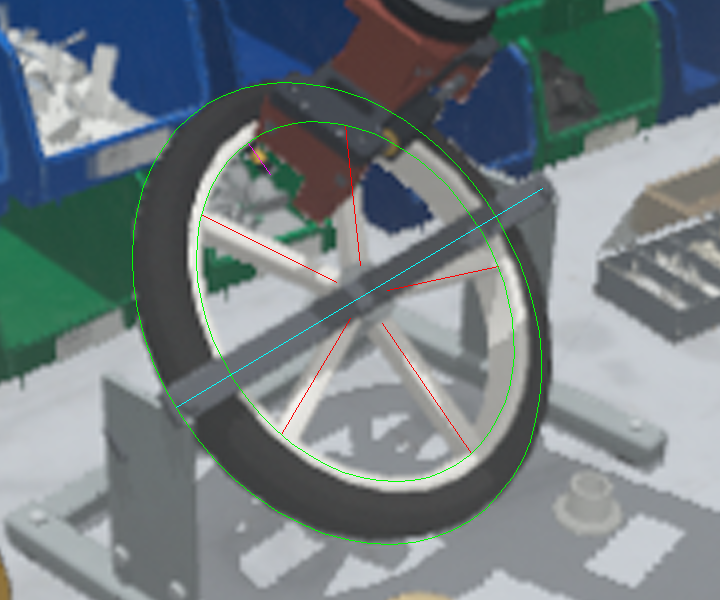

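Call:
carry_out --targets '[[[0,0,0],[0,-3,-1],0],[[0,0,0],[0,-6,-2],0],[[0,0,0],[0,-6,-2],0],[[0,0,0],[0,-6,-2],0]]'

```text
t: 11.27
ee_pos: [567.4, 191.5, 193.5]
orientation: [-2.93, -0.573, -0.653]
ft_force: [-0.2, 0.7, 1.3]
width: 0.4
```

Run:
```python
from st import *
o=st();overlay('top',yaw,0.0,'ot9.png',(240,130,420,270))
need(o,60,-10,-4);need(o,60,-10,60)
for n in('scene','top'):
  for r in place_of('valve',n)[:1]:
    p=toW(n,r['point'])-HUB;a,l,u=frame(yaw);print(n,r['confidence'],p@a,np.degrees(np.arctan2(p@l,p@u)))
```

```text
t 11.27 pos [567.4 191.5 193.5] l,u,d -17.0 58.8 -4.3 F [-0.2  0.7  1.3] w 0.4 q [0.28 0.28 2.02 0.12 0.41 1.37]
rot err [  5.4 -19.1 -12. ]
r,ph,d 60 -10 -4 shift [-1.2  6.5  0.5]
r,ph,d 60 -10 60 shift [-45.7  -1.3  45.7]
scene 0.4 14.010059736389112 6.441409246731194
top 0.53 10.426618433321995 0.44967686531623124
```

View pics/ot9.png

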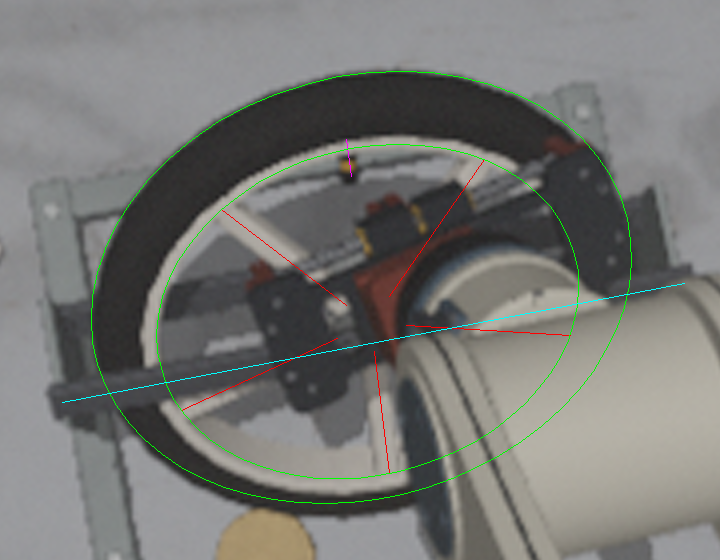

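Call:
carry_out --targets '[[[0,0,0],[0,4,0],0],[[0,0,0],[-8,4,9],0],[[0,0,0],[-22,2,24],0],[[0,0,0],[-40,0,42],0],[[0,0,0],[-60,-2,62],0],[[0,0,0],[-75,-20,85],0],[[0,0,0],[-90,-50,105],0],[[0,0,0],[-100,-85,120],0],[[0,0,0],[-105,-120,130],0],[[0,0,0],[-105,-155,140],0]]'

```text
t: 12.25
ee_pos: [460.8, 35.9, 334.4]
orientation: [-2.929, -0.576, -0.654]
ft_force: [0.5, 0.8, -0.6]
width: 0.7
```

Call:
carry_out --targets '[[[0,0,0],[0,-35,0],0],[[0,0,0],[0,-70,0],0],[[0,0,0],[0,-105,0],0],[[0,0,0],[0,-105,0],0],[[0,0,0],[0,-105,0],0]]'

```text
t: 12.67
ee_pos: [462.0, -70.5, 333.1]
orientation: [-2.932, -0.566, -0.651]
ft_force: [-0.6, 0.1, 0.0]
width: 0.1
```

Run:
```python
from st import *
o=st();overlay('top',yaw,0.0,'ot10.png',(240,130,420,270));overlay('scene',yaw,0.,'os10.png',(250,130,430,280))
for n in('scene','top'):
  for q in('valve','hub','putty_tin','end_cap','tape_measure'):
   for r in place_of(q,n)[:1]:
    p=toW(n,r['point']);print(n,q,round(r['confidence'],2),p.round(1))
    if q=='valve': p=p-HUB;a,l,u=frame(yaw);print(p@a,p@l,np.degrees(np.arctan2(p@l,p@u)))
```

```text
t 12.67 pos [462.  -70.5 333.1] l,u,d -256.7 51.9 199.9 F [-0.6  0.1  0. ] w 0.1 q [-0.37 -0.1   2.07  0.39  0.88  0.61]
rot err [  5.3 -19.2 -11.8]
scene valve 0.54 [588.  213.6 237.9]
10.006963389102228 1.2253137546197748 0.6546211880324803
scene hub 0.72 [517.3 201.  152.8]
scene putty_tin 0.88 [378.9 259.3   4.1]
scene end_cap 0.65 [416.7  82.    3.1]
scene tape_measure 0.97 [565.8 452.8   2. ]
top hub 0.81 [518.7 201.  152.8]
top putty_tin 0.79 [3.790e+02 2.623e+02 3.000e-01]
top end_cap 0.7 [4.151e+02 8.490e+01 3.000e-01]
top tape_measure 0.72 [560.2 457.4  -0.7]
```

View pics/ot10.png

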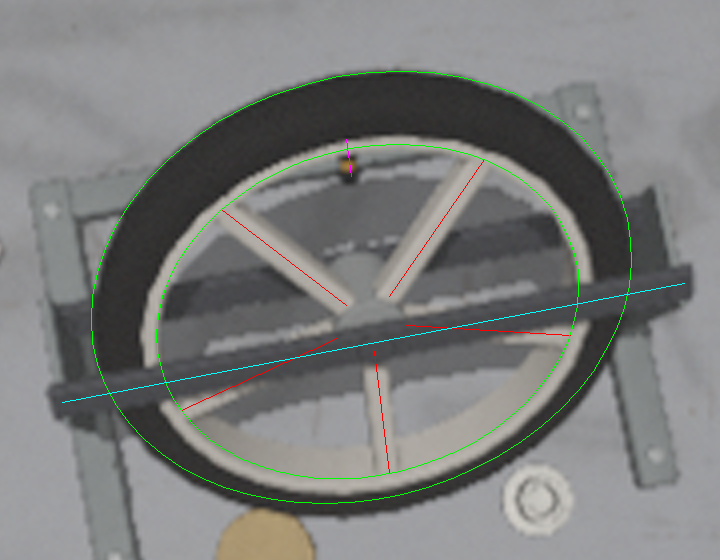

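View pics/os10.png

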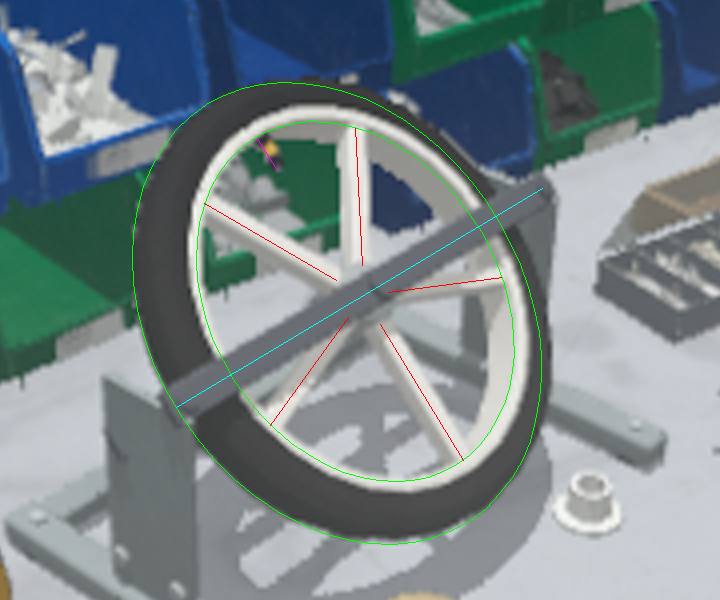

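```bash
python3 -c "
from workcell import order;print(order.close_job())"
```

```text
the job is handed in; nothing more can be done
None
```

The valve stem now stands at the top of the wheel, and I handed the job in after about 13 s of robot time (limit 58 s). I pushed the wheel clockwise with closed fingertips, using two successive spokes above the bar. It turned from about 148° to the top.

- **Valve position:** in the last check, with the arm clear, the scene-camera network put the valve about 1 mm (0.7°) off the line above the hub. The model overlays in the scene and top pictures agreed within about 2°. The top camera's network missed the valve in that last look; its previous reading, just before I withdrew the arm, was 0.4°.
- **Forces:** the wrist force read at the end of each call never passed about 6 N. I did not see values between those readings.
- **Loose things:** putty tin, end cap and tape measure were found where they stood at the start, within the networks' accuracy of a few mm. The exception is the scene camera's first tape-measure reading, which had low confidence and was really the tin, so for the tape measure I compared the top camera's readings.
- **Change on the way:** my first approach angle drove the last joint to its limit. I tilted the tool more steeply down before touching the wheel.

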